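Bead counter: seat the weighing pan, hold a bead over it in the tongs

ROBOT

A 6-joint arm with a two-finger parallel gripper is mounted at the origin on the work surface. World frame = base frame: x ahead of the robot, y to its left, z up, the work surface at z = 0. Lengths are in m, angles in degrees, forces in N, time in s.
With the tool pointing down it reaches from about 0.275 to 0.75 m from the base axis. Payload 10.2 kg.
Tool frame: the origin (TCP) lies between the finger pads; the fingertips stand 8 mm ahead of it and the grasp point (between the pads) lies 11 mm behind it; z points along the fingers, y is the line along which they close (so a half turn about z gives the same grasp; the last joint's range is limited). The gripper opens to 88 mm and grips with 3 to 60 N. Pads are 18 mm wide; open, the fingers measure 123 mm over their backs; the gripper's body (75 mm by 187 mm) begins 45 mm behind the grasp point.
Start: joints at [-77.831, 17.928, 85.812, -0, 76.261, -12.8], TCP at [0.222, -0.476, 0.247] pointing down, gripper open.
Joint ranges: [-168.41, 168.41], [-55.51, 124.54], [10.69, 146.95], [-70.63, 250.63], [1, 178], [-165.06, 165.06]. Speed limits (degrees/s): [136.94, 136.94, 172.46, 180, 180, 180].

INTERFACE

Orientations are given as a 3x3 rotation matrix whose columns are the frame's x, y, z axes.
In Python, from plant import robot gives the robot as it stands.
- The arm moves only by the tool move_arm, never from a script. Its argument "targets" is a list of rows, each an object of numbers: "x", "y", "z": the shift along the tool's x, y, z in mm; "ax", "ay", "az": the turn, a rotation vector about the tool's x, y, z in degrees; "claw": the finger opening in mm, from 0 to 88.1. In form: [{"x": .., "y": .., "z": .., "ax": .., "ay": .., "az": .., "claw": ..}, ...]. A call has 1 to 20 rows; each row shifts and turns the commanded pose from where the row before left it, along the tool's axes as they then stand; what a row does not reach is not made up. A row lasts 1/10 s, in which the tool goes at most 50 mm and 8.59 degrees, less where a joint would pass 70% of its speed; a pose out of reach is approached as far as the arm can. A call is refused whole if a number of a shift passes 50 or a number of a turn 8.59, either way. A call with a gripper value outside its range is refused whole. The fingers move at their own pace and stop on an object; "squeeze" is the grip in N (left out, the last holds). Time passes only in rows, so rows that do not move let the fingers close. It gives the time, the measured TCP pose, the force, the opening and the grip force at its end, in the units of the state.
- robot.get_obs(): the state, without advancing time (a new reading comes with each control period).
- robot.get_image(name): name is "scene" or "top" or "wrist"; returns the picture (400x640x3 uint8, blue, green, red); there is no depth.
- robot.camera_model(name): a dict with "K" (3x3 intrinsics, pixels), "world_to_cam" (4x4, takes a point from world to camera coordinates); the wrist camera has in their place "tool_from_camera" (4x4, takes a point from camera to tool coordinates, whose origin is the TCP and whose axes are the flange's). Camera axes: x right, y down, z forward; pixel columns grow to the right and rows downward; lengths in m; the calibration is good to about 2 mm. A picture is of the moment at which its call begins: read the wrist's pose just before it. camera_model takes no time and is no camera call.
- robot.hand_in(): hands the job in; it is judged then, once.
Trained networks look in the newest picture that a camera, given by its name, has taken for a name from the list of things; names that differ only in an ending like _2 or _b are one class to them, and where a whole thing is asked for, a point or a joint stands for the part that bears it (a point fixed in the world has none). Each returns a list of dicts, best first, with "score" (0 to 1); they miss things now and then, are a little off and sometimes report something else, mostly with a low value. They report only what shows in the picture. A call takes as long as a camera call.
- robot.outline_of(camera, label): "region" (400x640 bool, what is visible of it) and "bbox" ([centre column, centre row, width, height] in pixels, round what is visible of it).
The state is a dict: "clock": time; "joint_pos": joint angles; "dq": joint speeds; "joint_torque": joint torques, N m; "tcp_pos": TCP position; "ee_rot": TCP orientation; "force": force on the tool from outside, world axes, zero at the start; "wrist_torque": the same for the moment, N m; "grip_width": finger opening in m; "grip_force": force on a finger pad.
Only numpy, scipy, OpenCV 4.12 (cv2) and the standard library are available. Lean on these libraries where they do the work, as an engineer would, in place of code of your own. Each camera call takes 0.05 s, during which the arm holds its last target. There are 200 camera calls.

TASK

Weigh out a bead at the pick-and-mix counter: put the steel pan on the scale so that it sits fully home over the two pegs, and let go of it, then pick up the tongs and with them take the coral-red bead off the wooden step. Finish still holding that bead in the tongs, at rest above the middle of the pan and clear of it, ready to drop in. Handle beads only with the tongs, and leave the other beads and the other things on the counter where they are.

Things in the scene. Friction and masses are not known exactly. Their poses are not given: they have to be found in the camera images.
- scale: Fixed low white counter scale, 200 x 165 mm, with a steel platter 125 (x) x 150 (y) mm on top, 45 mm above the counter. Origin on the counter under the platter's centre; display and keys on its own -x side. On the platter stand two black pegs, 8 mm across, 7 mm tall, tapered tips, at x = 0, y = -32 and +32 mm.
- scale_seat (a point): Centre of the platter's top face, midway between the pegs, 45 mm above the counter; axes as the scale's. The pan's origin belongs here, its long axis (x) along the y of this frame, either way round.
- pan: Loose weighing pan, about 150 g: steel trough 120 (x) x 66 (y) mm, 45 mm tall in all; walls 3 mm thick from 10 mm up to the open top, on a black foot. Origin: centre of its underside, z up. Underneath, two round sockets 13 mm wide, 8 mm deep at x = -32 and +32 mm, y = 0 go over the scale's pegs. Inner floor 12 mm up. Grip it from above across its 66 mm width.
- tongs: Loose spring tongs, 120 g, 225 mm long, lying on their side: both steel arms stand on edge, 22 mm tall. Origin: underside, midway between the arms, near the balance point; x to the tips, z up. Open at rest: 59 mm over the arms here, 65 mm between the tips. Squeezed here, they start to close at about 6 N; on a 30 mm item they measure 39 mm here, need 7 N, arms parallel.
- tongs_bite (a point): Where the item belongs between the tips of the tongs: 83 mm ahead (+x) of the tongs' origin, 11 mm above their underside; axes as the tongs'. Squeezing the arms by 10 mm at the tongs' origin brings the tips about 18 mm together; both arms close evenly.
- tongs_left: Left (+y) arm of the tongs, steel with a mint-coloured tip. Origin at its hinge: x = -100, y = +13, z = 0 mm in the tongs' frame. The tip ends 105 mm ahead of the tongs' origin; it has a shallow hollow 33 mm long between lips that stand 3 mm proud.
- tongs_right: Right (-y) arm of the tongs, the mirror image of the left one; hinge at x = -100, y = -13 mm.
- display_step: Fixed low wooden display step (bench), 95 (x) x 290 (y) mm, top 30 mm above the counter. Origin on the counter under its centre; its front faces its own -x. Three beads stand in a row along its y, roughly 90 mm apart, in any order.
- coral_bead: Loose coral-red barrel-shaped wooden bead standing on end, 25 g: 30 mm across, 34 mm tall, straight sides from 7 to 27 mm up. Origin at the centre of its underside, z up. The one to take.
- teal_bead: Teal bead of the same size; leave it standing.
- honey_bead: Honey-yellow bead of the same size; leave it standing.
- bead_jar: Clear jar of small beads with a wooden lid, 74 mm across, 99 mm tall, origin under its centre; leave it.
- spool_blue: Thread spool with blue thread, 40 mm across, 50 mm tall, origin under its centre; leave it.
- spool_pink: Thread spool with pink thread, same size; leave it.
- tape_measure: Round yellow tape measure lying flat, 62 mm across, 17 mm high, origin under its centre; leave it.
- hook_tin: Flat blue tin with a metal lid, 97 x 67 mm, 30 mm high, origin under its centre; leave it.

How it is judged:
By the outcome, as a careful person would: the job done as asked, in the order asked, and still so for the second after the job is handed in, while the arm keeps its last pose, push and grip.
It also fails if it takes over 67 s, if anything falls off the work surface, if the arm or the gripper's body presses on something with over 40 N, if the wrist force passes 120 N, or if a joint passes its speed limit or range.

## Working session

There is one attempt and no reset: what is moved stays moved. The work goes in short steps, Python scripts to look and compute and a tool call to move; the robot and the scene stay as the last step left them, time stands still between calls to the robot, and variables do not carry over. Pictures are saved under pics/ and viewed, at most 10 in all, crops included, and the job is handed in when it is done.

Besides the shell and the picture viewer there is one more tool, called after "Emit:" as name([rows], argument=value, ...), one row to a line, values as JSON. move_arm: Moves the arm, as the interface text tells. Its arguments: {"type":"object","properties":{"targets":{"type":"array","items":{"type":"object","properties":{"x":{"type":"number"},"y":{"type":"number"},"z":{"type":"number"},"ax":{"type":"number"},"ay":{"type":"number"},"az":{"type":"number"},"claw":{"type":"number"}}}},"squeeze":{"type":"number"}},"required":["targets"]}

```bash
ls; mkdir -p pics; python3 - <<'E'
from plant import robot
import cv2,numpy as np
np.set_printoptions(precision=4,suppress=True)
o=robot.get_obs();print(o)
for n in("scene","top"):
    im=robot.get_image(n);cv2.imwrite(f"pics/{n}0.png",im)
    m=robot.camera_model(n);print(n,m)
    for l in["scale","pan","tongs","display_step","coral_bead","teal_bead","honey_bead","bead_jar"]:
        r=robot.outline_of(n,l)
        print(n,l,[(round(d["score"],2),np.round(d["bbox"],1)) for d in r[:2]])
print(robot.camera_model("wrist"))
E
```

```text
pics
{'clock': 0.0, 'joint_pos': array([-77.8316,  17.9585,  85.853 ,  -0.0007,  76.2619, -12.7983]), 'dq': array([ 0.1564, -0.1073, -0.0386,  0.0523,  0.0274,  0.0587]), 'joint_torque': array([  0.0011, -40.2209, -25.2272,   0.0695,   0.0352,  -0.0001]), 'tcp_pos': array([ 0.2215, -0.4757,  0.2462]), 'ee_rot': array([[ 0.9066,  0.4221, -0.0003],
       [ 0.4221, -0.9066,  0.0012],
       [ 0.0003, -0.0013, -1.    ]]), 'force': array([ 0.0087, -0.8196,  0.0538]), 'wrist_torque': array([ 0.0007, -0.063 , -0.0869]), 'grip_force': 0.0, 'grip_width': 0.08822337327417033}
scene {'K': array([[400.7469,   0.    , 318.7057],
       [  0.    , 400.7469, 202.3193],
       [  0.    ,   0.    ,   1.    ]]), 'world_to_cam': array([[ 0.0593,  0.9982,  0.0018,  0.0436],
       [ 0.7685, -0.0445, -0.6383, -0.3445],
       [-0.6371,  0.0392, -0.7698,  1.3848],
       [ 0.    ,  0.    ,  0.    ,  1.    ]])}
scene scale [(0.82, array([464.6, 219.2,  73.1,  73.3]))]
scene pan [(0.87, array([223.2, 202.9,  40.9,  46.2]))]
scene tongs [(0.69, array([331. , 208.8,  84.8,  40.3])), (0.4, array([332.6, 265.8
[... 892 characters left out ...]
,  85. ]))]
top tongs [(0.55, array([308.9, 210.9,  78.5,  48.5])), (0.35, array([282.8, 145. ,  15.8,  13. ]))]
top display_step [(0.64, array([313.9, 147.2, 109.6,  40.3]))]
top coral_bead [(0.43, array([283.5, 144.6,  18.4,  15.2]))]
top teal_bead [(0.37, array([282.3, 144.5,  16. ,  14.8]))]
top honey_bead []
top bead_jar [(0.71, array([208.8, 121.7,  36.4,  32.7]))]
{'K': array([[299.19  ,   0.    , 317.5711],
       [  0.    , 299.19  , 194.8052],
       [  0.    ,   0.    ,   1.    ]]), 'tool_from_camera': array([[ 0.0003, -0.9507, -0.3102,  0.0813],
       [ 1.    ,  0.0001,  0.0007, -0.0005],
       [-0.0007, -0.3102,  0.9507, -0.1362],
       [ 0.    ,  0.    ,  0.    ,  1.    ]])}
```

```bash
python3 - <<'E'
import cv2
im=cv2.imread("pics/top0.png");c=im[90:270,130:460];cv2.imwrite("pics/top_c.png",cv2.resize(c,(792,432),interpolation=cv2.INTER_CUBIC))
im=cv2.imread("pics/scene0.png");c=im[150:310,150:510];cv2.imwrite("pics/sc_c.png",cv2.resize(c,(792,352),interpolation=cv2.INTER_CUBIC))
E
```

```text
(no output)
```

View pics/top_c.png

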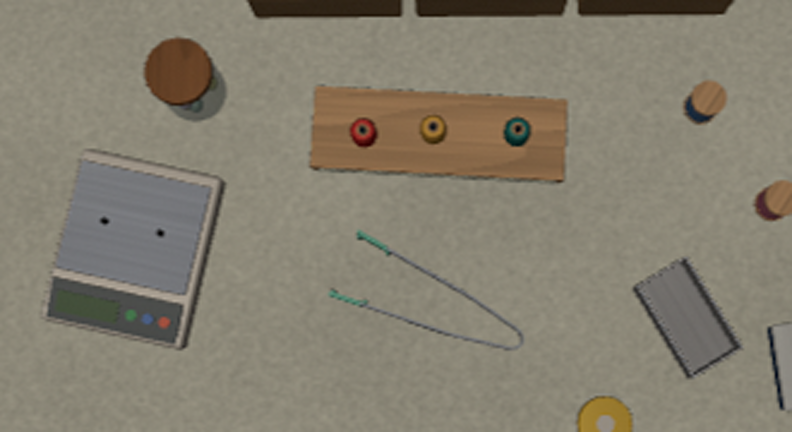

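View pics/sc_c.png

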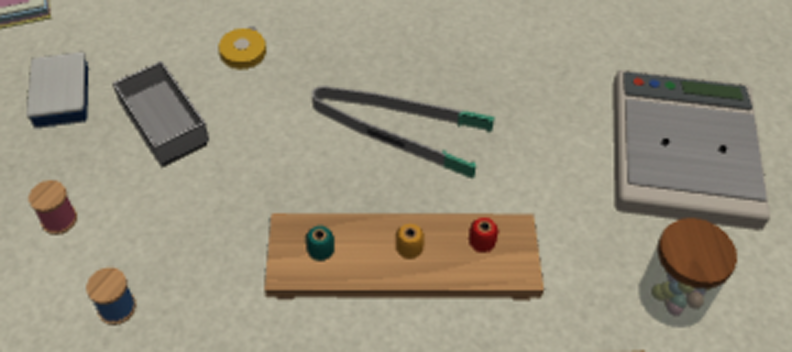

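```bash
cat > h.py <<'E'
from plant import robot
import cv2,numpy as np
np.set_printoptions(precision=4,suppress=True)
def cam(name,o=None):
    m=robot.camera_model(name)
    if name=="wrist":
        o=o or robot.get_obs();T=np.eye(4);T[:3,:3]=o["ee_rot"];T[:3,3]=o["tcp_pos"]
        return m["K"],T@m["tool_from_camera"]
    return m["K"],np.linalg.inv(m["world_to_cam"])
def topl(px,z,c):
    K,T=c;px=np.atleast_2d(px);d=np.c_[px,np.ones(len(px))]@np.linalg.inv(K).T@T[:3,:3].T
    return T[:3,3]+d*((z-T[2,3])/d[:,2])[:,None]
def proj(P,c):
    K,T=c;q=(np.atleast_2d(P)-T[:3,3])@T[:3,:3]@K.T;return q[:,:2]/q[:,2:]
E
python3 - <<'E'
from h import *
c=cam("top")
f=lambda p,z:print(topl(np.array(p)/2.4+[130,90],z,c)[:,:2])
print("pegs");f([[104,221],[160,233]],.05)
print("pan");f([[633,289],[685,259],[740,347],[690,377]],.045)
print("beads");f([[363,131],[433,128],[517,130]],.064)
print("tongs tips L? R?,hinge");f([[360,235],[388,252],[332,293],[365,304],[521,340]],.022)
print("step");f([[317,87],[566,98],[563,181],[310,167]],.03)
c=cam("scene")
f=lambda p,z:print(topl(np.array(p)/2.2+[150,150],z,c)[:,:2])
print("pegs");f([[723,149],[666,142]],.05)
print("pan");f([[115,80],[162,64],[208,131],[160,153]],.045)
print("beads");f([[484,222],[411,230],[320,232]],.064)
E
```

```text
pegs
[[0.5569 0.3235]
 [0.543  0.2609]]
pan
[[ 0.4776 -0.2651]
 [ 0.5108 -0.3239]
 [ 0.4125 -0.382 ]
 [ 0.3799 -0.3258]]
beads
[[ 0.6541  0.0341]
 [ 0.6571 -0.0438]
 [ 0.6542 -0.1372]]
tongs tips L? R?,hinge
[[ 0.5428  0.0403]
 [ 0.5232  0.0085]
 [ 0.477   0.0718]
 [ 0.4643  0.0345]
 [ 0.4226 -0.1412]]
step
[[ 0.713   0.0893]
 [ 0.6984 -0.1958]
 [ 0.6022 -0.1908]
 [ 0.6201  0.0967]]
pegs
[[0.5588 0.3241]
 [0.5451 0.262 ]]
pan
[[ 0.4079 -0.381 ]
 [ 0.3844 -0.3262]
 [ 0.4945 -0.2631]
 [ 0.5235 -0.3158]]
beads
[[ 0.6492  0.0361]
 [ 0.6545 -0.0411]
 [ 0.6515 -0.1357]]
```

Emit:
move_arm([
  {"x": 27,"y": -4.4,"z": 3},
  {"x": 27,"y": -4.4,"z": 3},
  {"x": 27,"y": -4.4,"z": 3},
  {"x": 27,"y": -4.4,"z": 3},
  {"x": 27,"y": -4.4,"z": 3},
  {"x": 27,"y": -4.4,"z": 3},
  {"x": 27,"y": -4.4,"z": 3},
  {"x": 27,"y": -4.4,"z": 3},
  {"x": 27,"y": -4.4,"z": 3},
  {"x": 25,"y": -4.4,"z": 3},
  {"az": -6},
  {"x": 0},
  {"x": 0},
])

```text
invalid input
```

```bash
python3 - <<'E'
from h import *
o=robot.get_obs();im=robot.get_image("wrist");cv2.imwrite("pics/w1.png",im);np.savez("w1.npz",R=o["ee_rot"],p=o["tcp_pos"])
print(o["tcp_pos"],o["ee_rot"],o["clock"])
r=robot.outline_of("wrist","pan")[0];g=r["region"].astype(np.uint8)
cs,_=cv2.findContours(g,0,2);k=max(cs,key=cv2.contourArea)
c=cam("wrist",o)
P=topl(k[:,0,:].astype(float),.045,c)
print(r["score"],r["bbox"],cv2.minAreaRect((P[:,:2]*1000).astype(np.float32)))
E
```

```text
[ 0.2216 -0.4759  0.2467] [[ 0.9065  0.4221  0.    ]
 [ 0.4221 -0.9065  0.0001]
 [ 0.     -0.     -1.    ]] 0.9Traceback (most recent call last):
  File "<stdin>", line 4, in <module>
IndexError: list index out of range
```

View pics/w1.png

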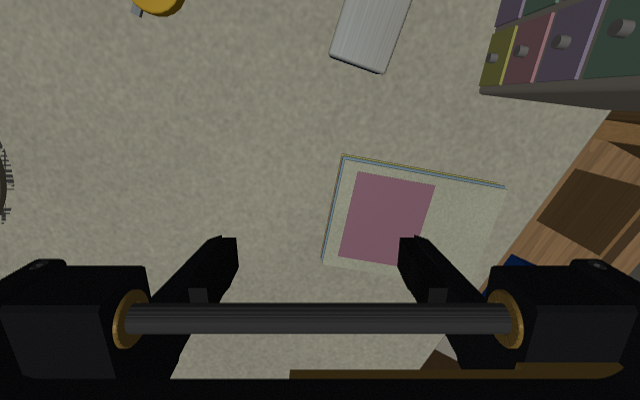

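The move was refused, so this shows the start pose: notebook below the gripper, hook tin at the top (370,35), and the tape at (160,5). I'll retry with every key given.

Emit:
move_arm([
  {"x": 27,"y": -4.4,"z": 3,"ax": 0,"ay": 0,"az": 0,"claw": 88},
  {"x": 27,"y": -4.4,"z": 3,"ax": 0,"ay": 0,"az": 0,"claw": 88},
  {"x": 27,"y": -4.4,"z": 3,"ax": 0,"ay": 0,"az": 0,"claw": 88},
  {"x": 27,"y": -4.4,"z": 3,"ax": 0,"ay": 0,"az": 0,"claw": 88},
  {"x": 27,"y": -4.4,"z": 3,"ax": 0,"ay": 0,"az": 0,"claw": 88},
  {"x": 27,"y": -4.4,"z": 3,"ax": 0,"ay": 0,"az": 0,"claw": 88},
  {"x": 27,"y": -4.4,"z": 3,"ax": 0,"ay": 0,"az": 0,"claw": 88},
  {"x": 27,"y": -4.4,"z": 3,"ax": 0,"ay": 0,"az": 0,"claw": 88},
  {"x": 27,"y": -4.4,"z": 3,"ax": 0,"ay": 0,"az": 0,"claw": 88},
  {"x": 25,"y": -4.4,"z": 3,"ax": 0,"ay": 0,"az": 0,"claw": 88},
  {"x": 0,"y": 0,"z": 0,"ax": 0,"ay": 0,"az": -6,"claw": 88},
  {"x": 0,"y": 0,"z": 0,"ax": 0,"ay": 0,"az": 0,"claw": 88},
  {"x": 0,"y": 0,"z": 0,"ax": 0,"ay": 0,"az": 0,"claw": 88},
], squeeze=20)

```text
clock: 2.3
tcp_pos: [0.4458, -0.3231, 0.2168]
ee_rot: [[0.859, 0.512, -0.0], [0.512, -0.859, -0.0], [-0.0, 0.0, -1.0]]
force: [0.4, 0.4, -0.5]
grip_width: 0.0877
grip_force: 0.0
```

```bash
python3 - <<'E'
from h import *
o=robot.get_obs();im=robot.get_image("wrist");cv2.imwrite("pics/w2.png",im)
print(o["tcp_pos"],o["ee_rot"],o["clock"])
R=robot.outline_of("wrist","pan")
c=cam("wrist",o)
for r in R[:1]:
    g=r["region"].astype(np.uint8)
    cs,_=cv2.findContours(g,0,2);k=max(cs,key=cv2.contourArea)
    P=topl(k[:,0,:].astype(float),.045,c)
    print(r["score"],r["bbox"],cv2.minAreaRect((P[:,:2]*1000).astype(np.float32)))
E
```

```text
[ 0.4458 -0.3231  0.2168] [[ 0.8588  0.5123 -0.    ]
 [ 0.5123 -0.8588 -0.0001]
 [-0.0001  0.0001 -1.    ]] 2.3
0.72 [322.5, 173.4, 66.3, 109.1] ((447.1353759765625, -324.47711181640625), (120.5840072631836, 66.40245056152344), 30.442419052124023)
```

View pics/w2.png

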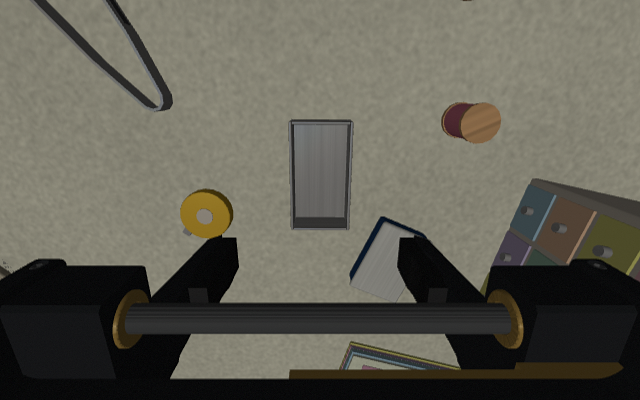

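The picture shows the pan at (321,175), square to the gripper. The tape at (206,213) and the tin corner at (385,218) are clear of the finger paths.

Emit:
move_arm([
  {"x": 0.4,"y": 1.9,"z": 36,"ax": 0,"ay": 0,"az": 0.35,"claw": 88},
  {"x": 0,"y": 0,"z": 40,"ax": 0,"ay": 0,"az": 0,"claw": 88},
  {"x": 0,"y": 0,"z": 40,"ax": 0,"ay": 0,"az": 0,"claw": 88},
  {"x": 0,"y": 0,"z": 30,"ax": 0,"ay": 0,"az": 0,"claw": 88},
  {"x": 0,"y": 0,"z": 25,"ax": 0,"ay": 0,"az": 0,"claw": 88},
  {"x": 0,"y": 0,"z": 15,"ax": 0,"ay": 0,"az": 0,"claw": 88},
  {"x": 0,"y": 0,"z": 10,"ax": 0,"ay": 0,"az": 0,"claw": 88},
  {"x": 0,"y": 0,"z": 0,"ax": 0,"ay": 0,"az": 0,"claw": 88},
  {"x": 0,"y": 0,"z": 0,"ax": 0,"ay": 0,"az": 0,"claw": 55},
  {"x": 0,"y": 0,"z": 0,"ax": 0,"ay": 0,"az": 0,"claw": 55},
  {"x": 0,"y": 0,"z": 0,"ax": 0,"ay": 0,"az": 0,"claw": 55},
  {"x": 0,"y": 0,"z": 0,"ax": 0,"ay": 0,"az": 0,"claw": 55},
  {"x": 0,"y": 0,"z": 0,"ax": 0,"ay": 0,"az": 0,"claw": 55},
  {"x": 0,"y": 0,"z": 0,"ax": 0,"ay": 0,"az": 0,"claw": 55},
], squeeze=25)

```text
clock: 3.8
tcp_pos: [0.4476, -0.3247, 0.0215]
ee_rot: [[0.861, 0.509, 0.001], [0.509, -0.861, -0.001], [0.0, 0.001, -1.0]]
force: [-0.1, 1.1, 6.3]
grip_width: 0.066
grip_force: 25.0
```

Emit:
move_arm([
  {"x": 0,"y": 0,"z": -15,"ax": 0,"ay": 0,"az": 0,"claw": 55},
  {"x": 0,"y": 0,"z": -30,"ax": 0,"ay": 0,"az": 0,"claw": 55},
  {"x": 0,"y": 0,"z": -40,"ax": 0,"ay": 0,"az": 0,"claw": 55},
  {"x": 0,"y": 0,"z": -40,"ax": 0,"ay": 0,"az": 0,"claw": 55},
  {"x": 11.2,"y": -13.5,"z": -30,"ax": 0,"ay": 0,"az": 0,"claw": 55},
  {"x": 22.3,"y": -27.1,"z": -15,"ax": 0,"ay": 0,"az": 0,"claw": 55},
  {"x": 22.3,"y": -27.1,"z": 0,"ax": 0,"ay": 0,"az": 0,"claw": 55},
  {"x": 22.3,"y": -27.1,"z": 0,"ax": 0,"ay": 0,"az": 0,"claw": 55},
  {"x": 22.3,"y": -27.1,"z": 0,"ax": 0,"ay": 0,"az": 0,"claw": 55},
  {"x": 22.3,"y": -27.1,"z": 0,"ax": 0,"ay": 0,"az": 0,"claw": 55},
  {"x": 22.3,"y": -27.1,"z": 0,"ax": 0,"ay": 0,"az": 0,"claw": 55},
  {"x": 22.3,"y": -27.1,"z": 0,"ax": 0,"ay": 0,"az": 0,"claw": 55},
  {"x": 22.3,"y": -27.1,"z": 0,"ax": 0,"ay": 0,"az": 0,"claw": 55},
  {"x": 22.3,"y": -27.1,"z": 0,"ax": 0,"ay": 0,"az": 0,"claw": 55},
  {"x": 22.3,"y": -27.1,"z": 0,"ax": 0,"ay": 0,"az": 0,"claw": 55},
  {"x": 22.3,"y": -27.1,"z": 0,"ax": 0,"ay": 0,"az": 0,"claw": 55},
  {"x": 22.3,"y": -27.1,"z": 0,"ax": 0,"ay": 0,"az": 0,"claw": 55},
  {"x": 22.3,"y": -27.1,"z": 0,"ax": 0,"ay": 0,"az": 0,"claw": 55},
  {"x": 22.3,"y": -27.1,"z": 0,"ax": 0,"ay": 0,"az": 0,"claw": 55},
  {"x": 11.2,"y": -13.5,"z": 0,"ax": 0,"ay": 0,"az": 0,"claw": 55},
])

```text
clock: 5.8
tcp_pos: [0.5279, 0.1983, 0.1903]
ee_rot: [[0.86, 0.511, -0.001], [0.511, -0.86, 0.0], [-0.0, -0.001, -1.0]]
force: [-0.8, -0.5, -2.2]
grip_width: 0.0662
grip_force: 25.0
```

Emit:
move_arm([
  {"x": 0,"y": 0,"z": 0,"ax": 0,"ay": 0,"az": -3,"claw": 55},
  {"x": 0,"y": 0,"z": 0,"ax": 0,"ay": 0,"az": -6,"claw": 55},
  {"x": 0,"y": 0,"z": 0,"ax": 0,"ay": 0,"az": -7,"claw": 55},
  {"x": 0,"y": 0,"z": 0,"ax": 0,"ay": 0,"az": -7,"claw": 55},
  {"x": 0,"y": 0,"z": 0,"ax": 0,"ay": 0,"az": -7,"claw": 55},
  {"x": 0,"y": 0,"z": 0,"ax": 0,"ay": 0,"az": -7,"claw": 55},
  {"x": 0,"y": 0,"z": 0,"ax": 0,"ay": 0,"az": -7,"claw": 55},
  {"x": 0,"y": 0,"z": 0,"ax": 0,"ay": 0,"az": -3,"claw": 55},
  {"x": 0,"y": 0,"z": 0,"ax": 0,"ay": 0,"az": 0,"claw": 55},
  {"x": 0,"y": 0,"z": 0,"ax": 0,"ay": 0,"az": 0,"claw": 55},
])

```text
clock: 6.8
tcp_pos: [0.5281, 0.1958, 0.1905]
ee_rot: [[0.216, 0.976, -0.001], [0.976, -0.216, -0.0], [-0.0, -0.0, -1.0]]
force: [-0.7, 0.1, -1.7]
grip_width: 0.0657
grip_force: 25.0
```

```bash
python3 - <<'E'
from h import *
o=robot.get_obs();im=robot.get_image("wrist");cv2.imwrite("pics/w3.png",im)
print(o["tcp_pos"],o["ee_rot"],o["clock"],o["grip_width"])
c=cam("wrist",o)
print(proj([[.557,.3235,.05],[.543,.261,.05]],c))
E
```

```text
[0.5281 0.1958 0.1905] [[ 0.2159  0.9764 -0.0005]
 [ 0.9764 -0.2159 -0.0001]
 [-0.0002 -0.0005 -1.    ]] 6.8 0.06568164642044098
[[318.1812  34.1173]
 [317.9205 114.1539]]
```

View pics/w3.png

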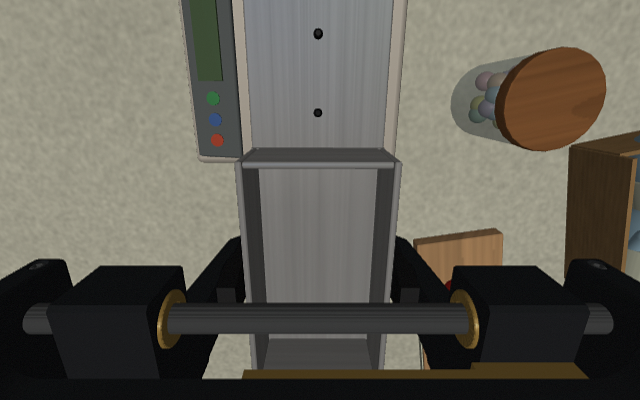

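Pegs show at about (318,33) and (318,113). The pan hangs square in the grip, its front rim at row ~163, columns 237–401.

```bash
python3 - <<'E'
from h import *
o=robot.get_obs();c=cam("wrist",o);im=cv2.imread("pics/w3.png");g=im.max(2)
R=o["ee_rot"];p=o["tcp_pos"]
P=[]
for y0 in(33,113):
    m=(g[y0-14:y0+14,304:332]<70).astype(np.uint8)
    n,l,s,ce=cv2.connectedComponentsWithStats(m);i=1+np.argmax(s[1:,4]);print(s[i],ce[i]+[304,y0-14])
    P.append(topl(ce[i]+[304,y0-14],.0485,c)[0])
P=np.array(P);mid=P.mean(0);d=P[0]-P[1]
print(P,mid,np.linalg.norm(d),np.degrees(np.arctan2(d[1],d[0])),np.degrees(np.arctan2(R[1,0],R[0,0])))
print("mid in tool mm",1000*(mid-p)@R)
cv2.imwrite("pics/w3c.png",cv2.resize(im[140:180,220:420],None,fx=4,fy=4,interpolation=2))
r=robot.outline_of("wrist","pan")[0];e=r["region"];print(r["bbox"])
for y in(165,175,190,210):
    x=np.where(e[y])[0];q=topl([[x.min(),y],[x.max()+1,y]],p[2]+.024,c);print(y,x.min(),x.max(),(1000*(q-p)@R)[:,:2].ravel())
for x in(260,320,380):
    y=np.where(e[:,x])[0];print(x,y.min())
# predicted corners of pan rim given perfect centring
C=np.array([[60,-33,-24],[60,33,-24],[60,0,-24]])/1000
print(proj(p+C@R.T,c))
E
```

```text
[10  9  9 12 83] [317.7831  33.4699]
[ 9 10  9  8 59] [317.322  112.4068]
[[0.5569 0.3243 0.0485]
 [0.5428 0.2625 0.0485]] [0.5499 0.2934 0.0485] 0.06337523631131277 77.19169132691876 77.5369528786769
mid in tool mm [100.0005   0.2023 142.0512]
[320.4, 257.2, 167.7, 221.7]
165 235 400 [ 56.7218 -31.3042  56.7458  32.113 ]
175 236 400 [ 52.7873 -31.2543  52.8123  32.4548]
190 236 399 [ 46.725  -31.766   46.7517  32.5891]
210 239 397 [ 38.3282 -31.2712  38.3567  32.5078]
260 146
320 147
380 148
[[229.7782 156.5048]
 [404.0759 156.5551]
 [316.9284 156.53  ]]
```

View pics/w3c.png

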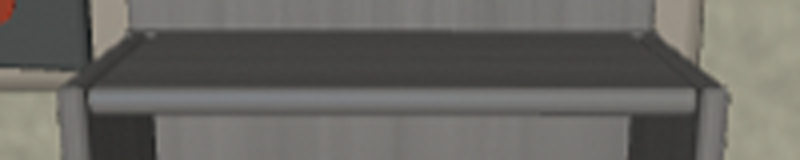

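The rim sits at row ~162, further down and smaller than expected, so the pan may sit 3 mm back in x and ~5 mm low. I'll lower it beside the pegs and compare both at the same depth.

Emit:
move_arm([
  {"x": 0,"y": 0,"z": 20,"ax": 0,"ay": 0,"az": 0.35,"claw": 55},
  {"x": 0,"y": 0,"z": 30,"ax": 0,"ay": 0,"az": 0,"claw": 55},
  {"x": 0,"y": 0,"z": 30,"ax": 0,"ay": 0,"az": 0,"claw": 55},
  {"x": 0,"y": 0,"z": 15,"ax": 0,"ay": 0,"az": 0,"claw": 55},
  {"x": 0,"y": 0,"z": 7,"ax": 0,"ay": 0,"az": 0,"claw": 55},
  {"x": 0,"y": 0,"z": 0,"ax": 0,"ay": 0,"az": 0,"claw": 55},
  {"x": 0,"y": 0,"z": 0,"ax": 0,"ay": 0,"az": 0,"claw": 55},
])

```text
clock: 7.6
tcp_pos: [0.5288, 0.1959, 0.0897]
ee_rot: [[0.221, 0.975, 0.002], [0.975, -0.221, 0.0], [0.001, 0.001, -1.0]]
force: [-0.4, 0.9, -1.6]
grip_width: 0.0659
grip_force: 25.0
```

```bash
python3 - <<'E'
from h import *
o=robot.get_obs();im=robot.get_image("wrist");cv2.imwrite("pics/w4.png",im)
print(o["tcp_pos"],o["force"],o["grip_width"])
c=cam("wrist",o)
print(proj([[.5569,.3243,.0485],[.5428,.2625,.0485]],c))
cv2.imwrite("pics/w4c.png",cv2.resize(im[60:200,220:420],None,fx=4,fy=4,interpolation=2))
E
```

```text
[0.5288 0.1959 0.0897] [-0.403   0.8575 -1.5529] 0.06594749284726732
[[315.2511  -5.7394]
 [315.28   121.4249]]
```

View pics/w4c.png

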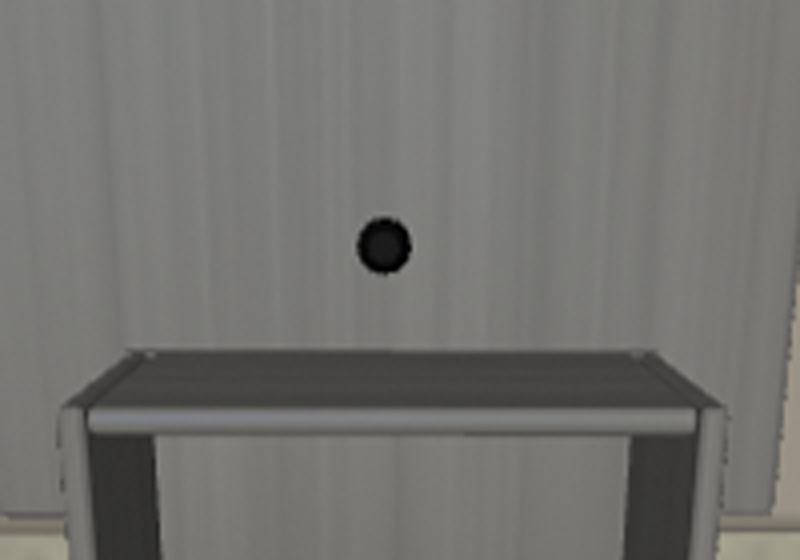

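```bash
python3 - <<'E'
from h import *
a=cv2.imread("pics/w2.png").mean(2);print(a[112:132,310:330].mean(1).round());print(a[208:240,310:330].mean(1).round())
print(a[165:185,284:300].mean(0).round(),a[165:185,344:360].mean(0).round())
M=robot.camera_model("wrist")
c=(M["K"],M["tool_from_camera"])
z=.2168-.045
for z in(.1718,.1718+.035,.1718+.033):print(z,1000*topl([[320,119.5],[320,229.5],[290,175],[353,175],[320,217]],z,c)[:,:2])
E
```

```text
[128. 129. 128. 128. 128. 130. 134.  83.  44.  53. 105. 103.  85. 107.
 115. 114. 114. 114. 113. 113.]
[ 99.  99.  99.  99.  99.  99.  99. 100.  92.  61.  47.  48.  49.  50.
  49.  50.  51.  49.  48.  42.  98.  98. 119. 128. 127. 127. 128. 129.
 130. 129. 128. 127.]
[127. 127. 128. 130. 132. 100. 109.  98.  44.  37.  48. 108. 106. 105.
 107. 105.] [101.  89.  53.  51.  52. 108.  98.  96. 127. 128. 128. 129. 129. 128.
 129. 129.]
0.1718 [[ 60.0639   2.66  ]
 [-60.2944   2.9979]
 [  2.8655 -28.9805]
 [  2.8852  37.8014]
 [-45.1251   2.9553]]
0.2068 [[ 57.6388   2.9357]
 [-76.3969   3.312 ]
 [ -6.0596 -32.3003]
 [ -6.0376  42.0706]
 [-59.5038   3.2646]]
0.2048 [[ 57.7774   2.9199]
 [-75.4768   3.2941]
 [ -5.5496 -32.1106]
 [ -5.5278  41.8266]
 [-58.6822   3.2469]]
```

```bash
python3 -c "
import cv2
im=cv2.imread('pics/w2.png')
cv2.imwrite('pics/w2c.png',cv2.resize(im[112:238,280:362],None,fx=4.7,fy=4.7,interpolation=2))"
```

```text
(no output)
```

View pics/w2c.png

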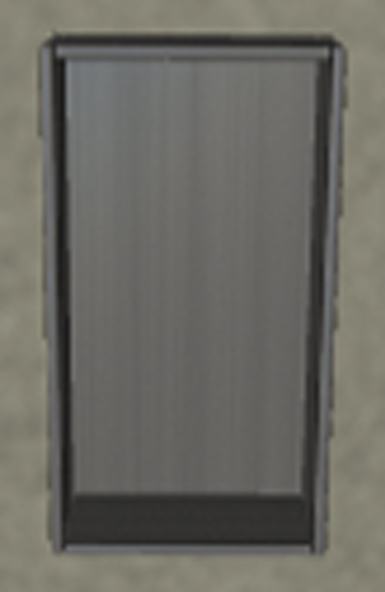

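The far view and near view agree once the front wall's lower edge is told apart from the rim: the pan sits about 2.5 mm back along tool x, with no slip. Shift over the pegs accordingly and descend partway.

Emit:
move_arm([
  {"x": 12.6,"y": -0.8,"z": 0,"ax": 0,"ay": 0,"az": 0,"claw": 55},
  {"x": 25,"y": 0,"z": 0,"ax": 0,"ay": 0,"az": 0,"claw": 55},
  {"x": 25,"y": 0,"z": 0,"ax": 0,"ay": 0,"az": 0,"claw": 55},
  {"x": 20,"y": 0,"z": 0,"ax": 0,"ay": 0,"az": 0,"claw": 55},
  {"x": 15,"y": 0,"z": 0,"ax": 0,"ay": 0,"az": 0,"claw": 55},
  {"x": 5,"y": 0,"z": 0,"ax": 0,"ay": 0,"az": 0,"claw": 55},
  {"x": 0,"y": 0,"z": 0,"ax": 0,"ay": 0,"az": 0,"claw": 55},
  {"x": 0,"y": 0,"z": 5,"ax": 0,"ay": 0,"az": 0,"claw": 55},
  {"x": 0,"y": 0,"z": 5,"ax": 0,"ay": 0,"az": 0,"claw": 55},
  {"x": 0,"y": 0,"z": 4,"ax": 0,"ay": 0,"az": 0,"claw": 55},
  {"x": 0,"y": 0,"z": 2,"ax": 0,"ay": 0,"az": 0,"claw": 55},
  {"x": 0,"y": 0,"z": 2,"ax": 0,"ay": 0,"az": 0,"claw": 55},
  {"x": 0,"y": 0,"z": 0,"ax": 0,"ay": 0,"az": 0,"claw": 55},
  {"x": 0,"y": 0,"z": 0,"ax": 0,"ay": 0,"az": 0,"claw": 55},
])

```text
clock: 9.05
tcp_pos: [0.5502, 0.2961, 0.0708]
ee_rot: [[0.22, 0.975, 0.0], [0.975, -0.22, 0.0], [0.0, 0.0, -1.0]]
force: [0.7, -0.5, -1.6]
grip_width: 0.066
grip_force: 25.0
```

Emit:
move_arm([
  {"x": 0,"y": 0,"z": 2,"ax": 0,"ay": 0,"az": 0,"claw": 55},
  {"x": 0,"y": 0,"z": 2,"ax": 0,"ay": 0,"az": 0,"claw": 55},
  {"x": 0,"y": 0,"z": 0,"ax": 0,"ay": 0,"az": 0,"claw": 55},
  {"x": 0,"y": 0,"z": 0,"ax": 0,"ay": 0,"az": 0,"claw": 55},
])

```text
clock: 9.45
tcp_pos: [0.55, 0.2961, 0.0667]
ee_rot: [[0.22, 0.975, -0.0], [0.975, -0.22, -0.0], [-0.0, -0.0, -1.0]]
force: [0.2, 0.9, -1.7]
grip_width: 0.0657
grip_force: 25.0
```

Emit:
move_arm([
  {"x": 0,"y": 0,"z": 0.7,"ax": 0,"ay": 0,"az": 0,"claw": 55},
  {"x": 0,"y": 0,"z": 0,"ax": 0,"ay": 0,"az": 0,"claw": 55},
  {"x": 0,"y": 0,"z": 0,"ax": 0,"ay": 0,"az": 0,"claw": 55},
])

```text
clock: 9.75
tcp_pos: [0.5501, 0.2961, 0.0665]
ee_rot: [[0.22, 0.975, 0.0], [0.975, -0.22, 0.0], [0.0, 0.0, -1.0]]
force: [-3.5, -0.8, 5.2]
grip_width: 0.0657
grip_force: 25.0
```

Emit:
move_arm([
  {"x": 0,"y": 0,"z": 0,"ax": 0,"ay": 0,"az": 0,"claw": 76},
  {"x": 0,"y": 0,"z": 0,"ax": 0,"ay": 0,"az": 0,"claw": 88},
  {"x": 0,"y": 0,"z": 0,"ax": 0,"ay": 0,"az": 0,"claw": 88},
  {"x": 0,"y": 0,"z": 0,"ax": 0,"ay": 0,"az": 0,"claw": 88},
  {"x": 0,"y": 0,"z": -10,"ax": 0,"ay": 0,"az": 0,"claw": 88},
  {"x": 0,"y": 0,"z": -30,"ax": 0,"ay": 0,"az": 0,"claw": 88},
  {"x": 0,"y": 0,"z": -40,"ax": 0,"ay": 0,"az": 0,"claw": 88},
  {"x": 0,"y": 0,"z": -40,"ax": 0,"ay": 0,"az": 0,"claw": 88},
  {"x": 0,"y": 0,"z": -30,"ax": 0,"ay": 0,"az": 0,"claw": 88},
  {"x": 0,"y": 0,"z": 0,"ax": 0,"ay": 0,"az": 0,"claw": 88},
  {"x": 0,"y": 0,"z": 0,"ax": 0,"ay": 0,"az": 0,"claw": 88},
])

```text
clock: 10.85
tcp_pos: [0.5501, 0.2961, 0.2166]
ee_rot: [[0.22, 0.975, 0.001], [0.975, -0.22, 0.0], [0.001, 0.001, -1.0]]
force: [0.3, -0.7, -2.0]
grip_width: 0.0881
grip_force: 0.0
```

```bash
python3 - <<'E'
from h import *
o=robot.get_obs();im=robot.get_image("wrist");cv2.imwrite("pics/w5.png",im)
print(o["tcp_pos"],o["clock"],o["grip_width"])
c=cam("wrist",o)
r=robot.outline_of("wrist","pan")[0];k=max(cv2.findContours(r["region"].astype(np.uint8),0,2)[0],key=cv2.contourArea)
P=topl(k[:,0,:].astype(float),.09,c)
print(r["score"],cv2.minAreaRect((P[:,:2]*1000).astype(np.float32)))
# tongs line in top picture
im=cv2.imread("pics/top0.png")
T=robot.get_image("top");cv2.imwrite("pics/top1.png",T)
r=robot.outline_of("top","tongs")[0];print(r["score"],r["bbox"])
a=cv2.resize(T[150:250,130:330],None,fx=4,fy=4,interpolation=2)
cv2.imwrite("pics/top1c.png",a)
E
```

```text
[0.5501 0.2961 0.2166] 10.85 0.08808787367998043
0.95 ((549.9562377929688, 296.0914001464844), (120.70228576660156, 66.59837341308594), 77.26004028320312)
0.87 [296.6, 207.2, 58.6, 36.4]
```

View pics/w5.png

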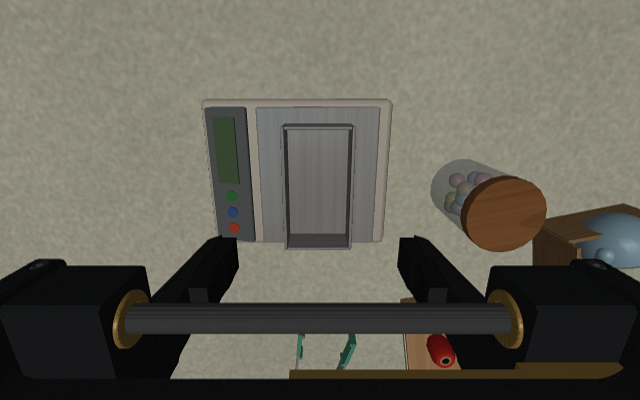

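The wrist view shows the pan square on the platter at (319,185), seated between the platter's edges. Next the tongs.

Emit:
move_arm([
  {"x": -15,"y": -0.3,"z": 0,"ax": 0,"ay": 0,"az": 0,"claw": 88},
  {"x": -30,"y": -0.6,"z": 0,"ax": 0,"ay": 0,"az": 0,"claw": 88},
  {"x": -40,"y": -0.7,"z": 0,"ax": 0,"ay": 0,"az": 0,"claw": 88},
  {"x": -40,"y": -0.7,"z": 0,"ax": 0,"ay": 0,"az": 0,"claw": 88},
  {"x": -40,"y": -0.7,"z": 0,"ax": 0,"ay": 0,"az": 0,"claw": 88},
  {"x": -40,"y": -0.7,"z": 0,"ax": 0,"ay": 0,"az": 0,"claw": 88},
  {"x": -40,"y": -0.7,"z": 0,"ax": 0,"ay": 0,"az": 0,"claw": 88},
  {"x": -40,"y": -0.7,"z": 0,"ax": 0,"ay": 0,"az": 0,"claw": 88},
  {"x": -36,"y": -0.6,"z": 0,"ax": 0,"ay": 0,"az": 0,"claw": 88},
  {"x": -20,"y": -0.3,"z": 0,"ax": 0,"ay": 0,"az": 3.3,"claw": 88},
  {"x": 0,"y": 0,"z": 0,"ax": 0,"ay": 0,"az": 5,"claw": 88},
  {"x": 0,"y": 0,"z": 0,"ax": 0,"ay": 0,"az": 3,"claw": 88},
  {"x": 0,"y": 0,"z": 0,"ax": 0,"ay": 0,"az": 0,"claw": 88},
  {"x": 0,"y": 0,"z": 0,"ax": 0,"ay": 0,"az": 0,"claw": 88},
])

```text
clock: 12.45
tcp_pos: [0.469, -0.0351, 0.2157]
ee_rot: [[0.406, 0.914, -0.001], [0.914, -0.406, 0.0], [-0.0, -0.001, -1.0]]
force: [0.4, -0.2, -0.9]
grip_width: 0.0881
grip_force: 0.0
```

```bash
python3 - <<'E'
from h import *
o=robot.get_obs();im=robot.get_image("wrist");cv2.imwrite("pics/w6.png",im)
print(o["tcp_pos"],o["clock"])
M=robot.camera_model("wrist");c=(M["K"],M["tool_from_camera"])
zt=o["tcp_pos"][2]-.022
for l in("tongs","tongs_left","tongs_right"):
    R=robot.outline_of("wrist",l)
    print(l,[(round(r["score"],2),np.round(r["bbox"])) for r in R[:3]])
    if l=="tongs": g=R[0]["region"];np.save("g.npy",g)
# green tips and per-row extents in tool coordinates at top-edge height
for y in range(0,300,12):
    x=np.where(g[y])[0]
    if len(x):
        s=np.split(x,np.where(np.diff(x)>3)[0]+1)
        print(y,[(a[0],a[-1]) for a in s],(1000*topl([[x[0],y],[x[-1]+1,y]],zt,c))[:,:2].ravel().round(1))
E
```

```text
[ 0.469  -0.0351  0.2157] 12.45
tongs [(0.66, array([321., 168.,  81., 196.]))]
tongs_left [(0.82, array([293., 161.,  30., 178.]))]
tongs_right [(0.73, array([343., 162.,  28., 172.]))]
84 [(np.int64(279), np.int64(286)), (np.int64(349), np.int64(355))] [ 94.3 -39.8  94.3  39.9]
96 [(np.int64(281), np.int64(287)), (np.int64(347), np.int64(354))] [ 82.5 -38.2  82.5  39.3]
108 [(np.int64(282), np.int64(289)), (np.int64(345), np.int64(352))] [ 70.4 -37.6  70.4  37.6]
120 [(np.int64(284), np.int64(289)), (np.int64(345), np.int64(349))] [ 58.1 -35.9  58.1  34.9]
132 [(np.int64(286), np.int64(290)), (np.int64(344), np.int64(348))] [ 45.4 -34.1  45.4  34.2]
144 [(np.int64(287), np.int64(293)), (np.int64(342), np.int64(346))] [ 32.4 -33.5  32.4  32.5]
156 [(np.int64(288), np.int64(294)), (np.int64(341), np.int64(344))] [ 19.1 -32.8  19.1  30.6]
168 [(np.int64(290), np.int64(294)), (np.int64(339), np.int64(342))] [  5.4 -30.9   5.5  28.8]
180 [(np.int64(292), np.int64(295)), (np.int64(337), np.int64(340))] [ -8.5 -29.   -8.5  26.9]
192 [(np.int64(293), np.int64(297)), (np.int64(335), np.int64(339))] [-22.9 -28.3 -22.9  26.1]
204 [(np.int64(295), np.int64(298)), (np.int64(333), np.int64(338))] [-37.7 -26.3 -37.6  25.3]
216 [(np.int64(297), np.int64(301)), (np.int64(331), np.int64(335))] [-52.8 -24.3 -52.8  22. ]
228 [(np.int64(299), np.int64(304)), (np.int64(328), np.int64(332))] [-68.4 -22.2 -68.3  18.7]
240 [(np.int64(302), np.int64(306)), (np.int64(325), np.int64(329))] [-84.3 -18.8 -84.3  15.3]
252 [(np.int64(305), np.int64(326))] [-100.8  -15.4 -100.8   11.8]
```

View pics/w6.png

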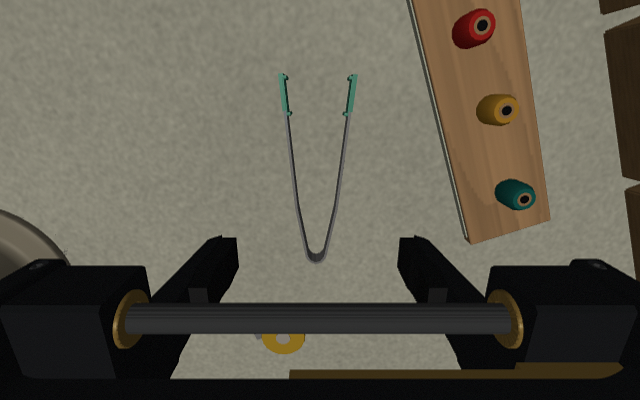

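The tongs lie centred under the gripper, tips at (283,75) and (352,75), bend at (316,262). The beads at right run coral (473,28), honey (498,110), teal (516,194). Descend and grip lightly.

Emit:
move_arm([
  {"x": 0.3,"y": -0.6,"z": 30,"ax": 0,"ay": 0,"az": 0.5,"claw": 88},
  {"x": 0,"y": 0,"z": 40,"ax": 0,"ay": 0,"az": 0,"claw": 88},
  {"x": 0,"y": 0,"z": 40,"ax": 0,"ay": 0,"az": 0,"claw": 88},
  {"x": 0,"y": 0,"z": 40,"ax": 0,"ay": 0,"az": 0,"claw": 88},
  {"x": 0,"y": 0,"z": 30,"ax": 0,"ay": 0,"az": 0,"claw": 88},
  {"x": 0,"y": 0,"z": 15,"ax": 0,"ay": 0,"az": 0,"claw": 88},
  {"x": 0,"y": 0,"z": 7,"ax": 0,"ay": 0,"az": 0,"claw": 88},
  {"x": 0,"y": 0,"z": 2.5,"ax": 0,"ay": 0,"az": 0,"claw": 88},
  {"x": 0,"y": 0,"z": 0,"ax": 0,"ay": 0,"az": 0,"claw": 70},
  {"x": 0,"y": 0,"z": 0,"ax": 0,"ay": 0,"az": 0,"claw": 62},
  {"x": 0,"y": 0,"z": 0,"ax": 0,"ay": 0,"az": 0,"claw": 56},
  {"x": 0,"y": 0,"z": 0,"ax": 0,"ay": 0,"az": 0,"claw": 53},
  {"x": 0,"y": 0,"z": 0,"ax": 0,"ay": 0,"az": 0,"claw": 53},
  {"x": 0,"y": 0,"z": 0,"ax": 0,"ay": 0,"az": 0,"claw": 53},
  {"x": 0,"y": 0,"z": 0,"ax": 0,"ay": 0,"az": 0,"claw": 53},
], squeeze=15)

```text
clock: 14.15
tcp_pos: [0.469, -0.0348, 0.012]
ee_rot: [[0.415, 0.91, 0.001], [0.91, -0.415, -0.0], [0.0, 0.001, -1.0]]
force: [-0.8, 0.4, 6.2]
grip_width: 0.0532
grip_force: 8.0
```

Emit:
move_arm([
  {"x": 0,"y": 0,"z": -5,"ax": 0,"ay": 0,"az": 0,"claw": 53},
  {"x": 0,"y": 0,"z": -15,"ax": 0,"ay": 0,"az": 0,"claw": 53},
  {"x": 0,"y": 0,"z": -25,"ax": 0,"ay": 0,"az": 0,"claw": 53},
  {"x": 0,"y": 0,"z": -30,"ax": 0,"ay": 0,"az": 0,"claw": 53},
  {"x": 0,"y": 0,"z": -30,"ax": 0,"ay": 0,"az": 0,"claw": 53},
  {"x": 0,"y": 0,"z": -20,"ax": 0,"ay": 0,"az": 0,"claw": 53},
  {"x": 0,"y": 0,"z": -5,"ax": 0,"ay": 0,"az": 0,"claw": 53},
  {"x": 0,"y": 0,"z": 0,"ax": 0,"ay": 0,"az": 0,"claw": 53},
  {"x": 0,"y": 0,"z": 0,"ax": 0,"ay": 0,"az": 0,"claw": 53},
])

```text
clock: 15.05
tcp_pos: [0.4681, -0.0346, 0.1404]
ee_rot: [[0.415, 0.91, -0.002], [0.91, -0.415, 0.001], [-0.0, -0.002, -1.0]]
force: [0.3, -0.5, -1.4]
grip_width: 0.0528
grip_force: 5.9
```

```bash
python3 - <<'E'
from h import *
o=robot.get_obs();im=robot.get_image("wrist");cv2.imwrite("pics/w7.png",im)
print(o["tcp_pos"],o["clock"],o["force"],o["wrist_torque"])
M=robot.camera_model("wrist");c=(M["K"],M["tool_from_camera"])
R=robot.outline_of("wrist","tongs");print([(round(r["score"],2),np.round(r["bbox"],1)) for r in R[:3]])
# green tips by colour
h=cv2.cvtColor(im,cv2.COLOR_BGR2HSV);m=((h[...,0]>65)&(h[...,0]<95)&(h[...,1]>70)&(h[...,2]>40)).astype(np.uint8)
n,l,s,ce=cv2.connectedComponentsWithStats(m)
for i in range(1,n):
    if s[i,4]>60:
        print(s[i],ce[i])
        ys=range(s[i,1],s[i,1]+s[i,3],6)
        print([(y,np.where(l[y]==i)[0][[0,-1]].tolist()) for y in ys])
# predicted: tip ends top edge inner at x=105
print(proj([[.105,-.036,-.010],[.105,.036,-.010],[.083,0,-.010],[.105,.036,.012],[.105,-.036,.012]],c))
# beads from scene
print(1000*topl([0,0],0.1,c)[0][:1])
for n in("scene","top"):
    for b in("coral_bead","honey_bead"):
        for r in robot.outline_of(n,b)[:1]:
            cc=cam(n);bb=r["bbox"];print(n,b,round(r["score"],2),np.round(bb,1),topl([bb[0],bb[1]],.047,cc)[0])
    cv2.imwrite(f"pics/{n}2.png",robot.get_image(n))
E
```

```text
[ 0.4681 -0.0346  0.1404] 15.05 [ 0.3176 -0.5402 -1.3901] [-0.0746 -0.0879  0.0327]
[(0.91, array([317.4, 199.4, 177.4, 341.5]))]
[ 230   33   42  112 2449] [248.6031  86.2385]
[(33, [237, 242]), (39, [231, 251]), (45, [231, 257]), (51, [232, 261]), (57, [233, 255]), (63, [234, 256]), (69, [235, 256]), (75, [236, 257]), (81, [236, 258]), (87, [237, 258]), (93, [238, 260]), (99, [239, 260]), (105, [240, 261]), (111, [241, 262]), (117, [241, 262]), (123, [242, 263]), (129, [243, 264]), (135, [252, 271]), (141, [253, 264])]
[ 365   33   42  112 2469] [387.1932  86.5606]
[(33, [395, 397]), (39, [386, 406]), (45, [379, 405]), (51, [375, 404]), (57, [381, 403]), (63, [380, 402]), (69, [379, 401]), (75, [379, 400]), (81, [378, 400]), (87, [377, 399]), (93, [376, 398]), (99, [376, 397]), (105, [375, 396]), (111, [374, 395]), (117, [373, 394]), (123, [373, 394]), (129, [372, 393]), (135, [365, 382]), (141, [370, 383])]
[ 556  201   49   40 1145] [577.9362 219.2891]
[(201, [566, 574]), (207, [557, 590]), (213, [556, 599]), (219, [558, 603]), (225, [561, 604]), (231, [565, 602]), (237, [571, 596])]
[[221.75    31.1874]
 [412.9996  31.2538]
 [317.3769  92.947 ]
 [398.0502  41.559 ]
 [236.7484  41.5042]]
[144.5547]
scene coral_bead 0.7 [369.4 258.4  13.7  15.9] [0.6588 0.035  0.047 ]
scene honey_bead 0.67 [336.4 259.2  13.7  14.9] [ 0.6564 -0.0417  0.047 ]
top coral_bead 0.64 [283.8 144.8  15.   13.4] [0.6571 0.0284 0.047 ]
top honey_bead 0.48 [310.9 145.2   7.1  14.1] [ 0.6556 -0.0449  0.047 ]
```

Emit:
move_arm([
  {"x": 12,"y": 7,"z": 0,"ax": 0,"ay": 0,"az": 0,"claw": 53},
  {"x": 24,"y": 14,"z": 0,"ax": 0,"ay": 0,"az": 0,"claw": 53},
  {"x": 28,"y": 16.5,"z": 0,"ax": 0,"ay": 0,"az": 0,"claw": 53},
  {"x": 28,"y": 16.5,"z": 0,"ax": 0,"ay": 0,"az": 0,"claw": 53},
  {"x": 17.5,"y": 10.3,"z": 0,"ax": 0,"ay": 0,"az": 0,"claw": 53},
  {"x": 0,"y": 0,"z": 0,"ax": 0,"ay": 0,"az": 3,"claw": 53},
  {"x": 0,"y": 0,"z": 0,"ax": 0,"ay": 0,"az": 6,"claw": 53},
  {"x": 0,"y": 0,"z": 0,"ax": 0,"ay": 0,"az": 7,"claw": 53},
  {"x": 0,"y": 0,"z": 0,"ax": 0,"ay": 0,"az": 7,"claw": 53},
  {"x": 0,"y": 0,"z": 0,"ax": 0,"ay": 0,"az": 7,"claw": 53},
  {"x": 0,"y": 0,"z": 0,"ax": 0,"ay": 0,"az": 7,"claw": 53},
  {"x": 0,"y": 0,"z": 0,"ax": 0,"ay": 0,"az": 7,"claw": 53},
  {"x": 0,"y": 0,"z": 0,"ax": 0,"ay": 0,"az": 7,"claw": 53},
  {"x": 0,"y": 0,"z": 0,"ax": 0,"ay": 0,"az": 7,"claw": 53},
  {"x": 0,"y": 0,"z": 0,"ax": 0,"ay": 0,"az": 6.5,"claw": 53},
  {"x": 0,"y": 0,"z": 0,"ax": 0,"ay": 0,"az": 4,"claw": 53},
  {"x": 0,"y": 0,"z": 0,"ax": 0,"ay": 0,"az": 0,"claw": 53},
  {"x": 0,"y": 0,"z": 0,"ax": 0,"ay": 0,"az": 0,"claw": 53},
  {"x": 0,"y": 0,"z": 0,"ax": 0,"ay": 0,"az": 0,"claw": 53},
])

```text
clock: 17.35
tcp_pos: [0.5726, 0.0382, 0.1414]
ee_rot: [[0.999, -0.051, -0.0], [-0.051, -0.999, 0.0], [-0.0, -0.0, -1.0]]
force: [-1.0, -0.8, -1.1]
grip_width: 0.0531
grip_force: 5.9
```

```bash
cat > look.py <<'E'
from h import *
o=robot.get_obs();im=robot.get_image("wrist");z=o["tcp_pos"][2]
print(o["tcp_pos"],o["clock"],o["force"],o["grip_width"])
M=robot.camera_model("wrist");c=(M["K"],M["tool_from_camera"])
h=cv2.cvtColor(im,cv2.COLOR_BGR2HSV);S=h[...,1];H=h[...,0]
def blobs(m,n0):
    n,l,s,ce=cv2.connectedComponentsWithStats(m.astype(np.uint8))
    return [(s[i],l==i) for i in range(1,n) if s[i,4]>n0]
for s,m in blobs((H>65)&(H<95)&(S>70)&(h[...,2]>40),300):print("green",s)
for s,m in blobs(((H<8)|(H>172))&(S>130),150):
    if s[1]>290: continue
    x0,y0,w,hh=s[:4]
    # end face rim & widest silhouette
    m=cv2.morphologyEx(m.astype(np.uint8),3,np.ones((15,15)))
    k=max(cv2.findContours(m,0,2)[0],key=cv2.contourArea);e=cv2.minEnclosingCircle(k)
    print("red",s,e)
    for zz in(.047,.057,.064):print(zz,(1000*topl([e[0],[x0,y0+hh/2],[x0+w,y0+hh/2],[x0+w/2,y0],[x0+w/2,y0+hh]],z-zz,c))[:,:2].round(1).tolist())
for b in("coral_bead","honey_bead"):
    for r in robot.outline_of("wrist",b)[:1]:
        bb=r["bbox"];print(b,round(r["score"],2),np.round(bb,1),(1000*topl([bb[:2]],z-.06,c))[0])
E
python3 look.py
```

```text
[0.5726 0.0382 0.1414] 17.35 [-0.9953 -0.8298 -1.0628] 0.05307523374823271
green [ 230   33   41  112 2446]
green [ 365   34   42  111 2473]
green [ 525   60   64   45 1683]
red [ 296   74   41   44 1044] ((315.4642028808594, 95.34015655517578), 21.666568756103516)
0.047 [[82.3, -2.2], [81.8, -16.4], [81.8, 13.6], [96.8, -1.4], [66.2, -1.4]]
0.057 [[82.2, -2.1], [81.8, -15.7], [81.8, 13.0], [96.1, -1.4], [66.8, -1.4]]
0.064 [[82.2, -2.1], [81.8, -15.3], [81.8, 12.5], [95.6, -1.3], [67.3, -1.4]]
coral_bead 0.95 [315.4  96.2  40.8  43.3] [81.64   -2.1242 81.4354]
honey_bead 0.68 [425.7  84.1  51.   40.8] [89.5097 73.2157 81.4354]
```

Emit:
move_arm([
  {"x": 0.1,"y": -1.3,"z": 15,"ax": 0,"ay": 0,"az": 0,"claw": 53},
  {"x": 0,"y": 0,"z": 25,"ax": 0,"ay": 0,"az": 0,"claw": 53},
  {"x": 0,"y": 0,"z": 25,"ax": 0,"ay": 0,"az": 0,"claw": 53},
  {"x": 0,"y": 0,"z": 15,"ax": 0,"ay": 0,"az": 0,"claw": 53},
  {"x": 0,"y": 0,"z": 8,"ax": 0,"ay": 0,"az": 0,"claw": 53},
  {"x": 0,"y": 0,"z": 4,"ax": 0,"ay": 0,"az": 0,"claw": 53},
  {"x": 0,"y": 0,"z": 1.5,"ax": 0,"ay": 0,"az": 0,"claw": 53},
  {"x": 0,"y": 0,"z": 0,"ax": 0,"ay": 0,"az": 0,"claw": 53},
  {"x": 0,"y": 0,"z": 0,"ax": 0,"ay": 0,"az": 0,"claw": 53},
])

```text
clock: 18.4
tcp_pos: [0.5731, 0.0395, 0.0487]
ee_rot: [[0.999, -0.053, 0.001], [-0.053, -0.999, -0.0], [0.001, 0.0, -1.0]]
force: [-0.4, 0.3, -0.9]
grip_width: 0.0529
grip_force: 5.9
```

```bash
python3 look.py
```

```text
[0.5731 0.0395 0.0487] 18.4 [-0.397   0.3115 -0.8748] 0.05293265799008157
green [ 230   33   41  112 2441]
green [ 365   34   42  111 2466]
red [ 282   56   71   76 3065] ((317.5, 93.66666412353516), 37.67008590698242)
0.047 [[82.4, -0.7], [82.3, -16.2], [82.3, 14.8], [97.5, -0.7], [65.9, -0.7]]
0.057 [[82.3, -0.7], [82.2, -15.1], [82.2, 13.7], [96.3, -0.7], [67.0, -0.7]]
0.064 [[82.2, -0.7], [82.1, -14.3], [82.1, 12.9], [95.4, -0.7], [67.8, -0.7]]
coral_bead 0.89 [317.9  96.   73.3  75.1] [ 81.4074  -0.5731 -11.3029]
honey_bead 0.75 [503.1  73.3 100.3  82.3] [ 89.7895  71.2615 -11.3029]
```

Emit:
move_arm([
  {"x": 0,"y": 0,"z": 0.5,"ax": 0,"ay": 0,"az": 0,"claw": 50},
  {"x": 0,"y": 0,"z": 0,"ax": 0,"ay": 0,"az": 0,"claw": 47},
  {"x": 0,"y": 0,"z": 0,"ax": 0,"ay": 0,"az": 0,"claw": 44},
  {"x": 0,"y": 0,"z": 0,"ax": 0,"ay": 0,"az": 0,"claw": 42},
  {"x": 0,"y": 0,"z": 0,"ax": 0,"ay": 0,"az": 0,"claw": 40},
  {"x": 0,"y": 0,"z": 0,"ax": 0,"ay": 0,"az": 0,"claw": 38},
  {"x": 0,"y": 0,"z": 0,"ax": 0,"ay": 0,"az": 0,"claw": 36},
  {"x": 0,"y": 0,"z": 0,"ax": 0,"ay": 0,"az": 0,"claw": 34},
  {"x": 0,"y": 0,"z": 0,"ax": 0,"ay": 0,"az": 0,"claw": 32},
  {"x": 0,"y": 0,"z": 0,"ax": 0,"ay": 0,"az": 0,"claw": 32},
  {"x": 0,"y": 0,"z": 0,"ax": 0,"ay": 0,"az": 0,"claw": 32},
], squeeze=15)

```text
clock: 19.65
tcp_pos: [0.5728, 0.0395, 0.0475]
ee_rot: [[0.999, -0.053, -0.0], [-0.053, -0.999, 0.0], [-0.0, -0.0, -1.0]]
force: [0.2, -0.3, -1.6]
grip_width: 0.0385
grip_force: 15.0
```

```bash
python3 look.py
```

```text
[0.5728 0.0395 0.0475] 19.65 [ 0.2092 -0.306  -1.6241] 0.03849663574165006
green [ 265   33   28  113 1922]
green [ 343   33   29  112 1923]
red [ 282   55   72   77 3135] ((318.06243896484375, 93.02056121826172), 38.03550338745117)
0.047 [[82.7, -0.5], [82.5, -16.1], [82.5, 15.1], [97.7, -0.5], [66.1, -0.5]]
0.057 [[82.6, -0.5], [82.4, -15.0], [82.4, 13.9], [96.5, -0.5], [67.2, -0.5]]
0.064 [[82.5, -0.5], [82.3, -14.2], [82.3, 13.1], [95.6, -0.6], [67.9, -0.5]]
coral_bead 0.98 [318.2  93.6  72.1  79.4] [ 82.2972  -0.4582 -12.4953]
honey_bead 0.79 [505.9  71.4 102.1  81.4] [ 90.3838  71.5177 -12.4953]
```

Emit:
move_arm([
  {"x": 0,"y": 0,"z": -4,"ax": 0,"ay": 0,"az": 0,"claw": 32},
  {"x": 0,"y": 0,"z": -10,"ax": 0,"ay": 0,"az": 0,"claw": 32},
  {"x": 0,"y": 0,"z": -18,"ax": 0,"ay": 0,"az": 0,"claw": 32},
  {"x": 0,"y": 0,"z": -25,"ax": 0,"ay": 0,"az": 0,"claw": 32},
  {"x": 0,"y": 0,"z": -25,"ax": 0,"ay": 0,"az": 0,"claw": 32},
  {"x": 0,"y": 0,"z": -20,"ax": 0,"ay": 0,"az": 0,"claw": 32},
  {"x": 0,"y": 0,"z": -10,"ax": 0,"ay": 0,"az": 0,"claw": 32},
  {"x": 0,"y": 0,"z": -3,"ax": 0,"ay": 0,"az": 0,"claw": 32},
  {"x": 0,"y": 0,"z": 0,"ax": 0,"ay": 0,"az": 0,"claw": 32},
  {"x": 0,"y": 0,"z": 0,"ax": 0,"ay": 0,"az": 0,"claw": 32},
])

```text
clock: 20.8
tcp_pos: [0.5724, 0.0396, 0.1615]
ee_rot: [[0.999, -0.053, -0.002], [-0.053, -0.999, 0.0], [-0.002, -0.0, -1.0]]
force: [1.3, 0.1, -1.4]
grip_width: 0.039
grip_force: 15.0
```

```bash
python3 look.py
```

```text
[0.5724 0.0396 0.1615] 20.8 [ 1.2986  0.0727 -1.4458] 0.03895212068047024
green [ 265   33   28  112 1899]
green [ 343   33   29  112 1930]
green [ 509   62   59   41 1369]
red [ 282   55   72   77 3137] ((318.0, 93.0), 38.052696228027344)
0.047 [[84.2, -0.3], [83.8, -28.8], [83.8, 28.3], [111.7, -0.3], [53.7, -0.2]]
0.057 [[84.0, -0.3], [83.7, -27.7], [83.7, 27.2], [110.5, -0.3], [54.8, -0.3]]
0.064 [[83.9, -0.3], [83.6, -26.9], [83.6, 26.3], [109.6, -0.3], [55.5, -0.3]]
coral_bead 0.77 [317.2  94.2  73.2  75.9] [ 83.1396  -0.8873 101.535 ]
honey_bead 0.91 [417.6  83.5  43.5  39.7] [ 90.7229  73.9649 101.535 ]
```

Emit:
move_arm([
  {"x": -3,"y": -6,"z": 0,"ax": 0,"ay": 0,"az": 0,"claw": 32},
  {"x": -7,"y": -15,"z": 0,"ax": 0,"ay": 0,"az": 0,"claw": 32},
  {"x": -10,"y": -21,"z": 0,"ax": 0,"ay": 0,"az": 0,"claw": 32},
  {"x": -11,"y": -23,"z": 0,"ax": 0,"ay": 0,"az": 0,"claw": 32},
  {"x": -11,"y": -24,"z": 0,"ax": 0,"ay": 0,"az": 0,"claw": 32},
  {"x": -11,"y": -24,"z": 0,"ax": 0,"ay": 0,"az": 0,"claw": 32},
  {"x": -11,"y": -24,"z": 0,"ax": 0,"ay": 0,"az": 0,"claw": 32},
  {"x": -11,"y": -24,"z": 0,"ax": 0,"ay": 0,"az": 0,"claw": 32},
  {"x": -11,"y": -24,"z": 0,"ax": 0,"ay": 0,"az": 0,"claw": 32},
  {"x": -11,"y": -23,"z": 0,"ax": 0,"ay": 0,"az": 0,"claw": 32},
  {"x": -10,"y": -21,"z": 0,"ax": 0,"ay": 0,"az": 0,"claw": 32},
  {"x": -7,"y": -15,"z": 0,"ax": 0,"ay": 0,"az": 0,"claw": 32},
  {"x": -4,"y": -8.4,"z": 0,"ax": 0,"ay": 0,"az": 0,"claw": 32},
  {"x": 0,"y": 0,"z": 0,"ax": 0,"ay": 0,"az": 0,"claw": 32},
  {"x": 0,"y": 0,"z": 0,"ax": 0,"ay": 0,"az": 0,"claw": 32},
  {"x": 0,"y": 0,"z": 0,"ax": 0,"ay": 0,"az": 0,"claw": 32},
  {"x": 0,"y": 0,"z": 0,"ax": 0,"ay": 0,"az": 0,"claw": 32},
])

```text
clock: 22.65
tcp_pos: [0.4686, 0.2972, 0.1625]
ee_rot: [[0.999, -0.054, -0.0], [-0.054, -0.999, -0.0], [-0.0, 0.0, -1.0]]
force: [-0.3, -0.3, -3.0]
grip_width: 0.0391
grip_force: 15.0
```

```bash
cat >> look.py <<'E'
r=robot.outline_of("wrist","pan")[0];k=max(cv2.findContours(r["region"].astype(np.uint8),0,2)[0],key=cv2.contourArea)
P=topl(k[:,0,:].astype(float),z-.09,c)
print("pan in tool",r["score"],cv2.minAreaRect((P[:,:2]*1000).astype(np.float32)))
bi=o["tcp_pos"]+o["ee_rot"]@[.082,0,0];print("bite",bi)
for n in("scene","top"):
    robot.get_image(n)
    for l in("pan","coral_bead","honey_bead","teal_bead"):
        print(n,l,[(round(q["score"],2),np.round(q["bbox"],1)) for q in robot.outline_of(n,l)[:1]])
print(robot.get_obs()["clock"],np.abs(robot.get_obs()["dq"]).max())
E
python3 look.py
```

```text
[0.4686 0.2972 0.1625] 22.65 [-0.3015 -0.2532 -3.0212] 0.03913394158494838
green [ 265   33   29  112 1971]
green [ 343   33   29  112 1979]
red [ 282   55   72   77 3118] ((318.5, 93.0), 38.08224868774414)
0.047 [[84.2, 0.1], [83.8, -28.9], [83.8, 28.4], [111.8, -0.3], [53.6, -0.2]]
0.057 [[84.0, 0.1], [83.7, -27.8], [83.7, 27.3], [110.6, -0.3], [54.7, -0.3]]
0.064 [[84.0, 0.1], [83.6, -27.0], [83.6, 26.5], [109.7, -0.3], [55.4, -0.3]]
coral_bead 0.91 [318.9  94.8  73.8  78.9] [ 82.7149   0.398  102.509 ]
pan in tool 0.97 ((89.03446960449219, -44.384010314941406), (64.6386489868164, 30.493091583251953), 8.874726295471191)
bite [0.5505 0.2928 0.1625]
scene pan [(0.91, array([470.1, 212.2,  58.5,  32.9]))]
scene coral_bead [(0.53, array([479.5, 186.6,  16.7,  16.3]))]
scene honey_bead [(0.44, array([336.4, 259.4,  12.8,  13.7]))]
scene teal_bead [(0.62, array([295. , 263.6,  11.7,   8.4]))]
top pan [(0.77, array([184.8, 184.1,  48.1,  34.4]))]
top coral_bead []
top honey_bead [(0.48, array([207.4, 122.4,  35.9,  31.5]))]
top teal_bead [(0.39, array([344.5, 146.3,  12.2,  10. ]))]
23.35 0.055762900408026436
```

```bash
python3 -c "
from plant import robot
print(robot.hand_in())"
```

```text
the job is handed in; nothing more can be done
None
```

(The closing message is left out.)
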